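# Close the embryo transport incubator: inner cover down, then lid

### The arm

A 6-joint arm with a two-finger parallel gripper is mounted at the origin on the work surface. World frame = base frame: x ahead of the robot, y to its left, z up, the work surface at z = 0. Lengths are in m, angles in rad, forces in N, time in s.
With the tool pointing down it reaches from about 0.325 to 0.9 m from the base axis. Payload 6.1 kg.
Tool frame: the origin (TCP) lies between the finger pads; the fingertips stand ahead of it and the grasp point (between the pads) lies 5 mm behind it (arm.nose_length is the z of the fingertips in the tool frame, in m); z points along the fingers, x is the direction in which the jaws open and shut, and the axes are right-handed (so a half turn about z gives the same grasp; the last joint's range is limited). The gripper opens to 87 mm and grips with 3 to 60 N. Pads are 19 mm wide; open, the fingers measure 117 mm over their backs; the gripper's body (75 mm by 190 mm) begins 51 mm behind the grasp point.
Start: joints at [-1.436, 0.22, 1.526, -0, 1.395, -0.126], TCP at [0.161, -0.604, 0.237] pointing down, gripper open.
Joint ranges: [-2.98, 2.98], [-0.91, 2.08], [0.09, 2.57], [-1.24, 4.39], [0.2, 2.65], [-2.68, 2.68]. Speed limits (rad/s): [2.57, 2.57, 3.01, 3.14, 3.14, 3.14].

### API

Orientations are given as [roll, pitch, yaw] about the fixed x, y, z axes, in that order (R = Rz(yaw) Ry(pitch) Rx(roll)).
In Python, from bench import arm gives the robot as it stands.
- The arm moves only by the tool arm_command, never from a script. Its argument "steps" is a list of rows, each an object of numbers: "tx", "ty", "tz": the shift along the tool's x, y, z in m; "ax", "ay", "az": the turn, a rotation vector about the tool's x, y, z in degrees. A call has 1 to 5 rows; each row shifts and turns the commanded pose from where the row before left it, along the tool's axes as they then stand; what a row does not reach is not made up. A row lasts 1/8 s, in which the tool goes at most 62.5 mm and 10.7 degrees, less where a joint would pass 70% of its speed; a pose out of reach is approached as far as the arm can. A call with a gripper value outside its range is refused whole. "hand" is the finger opening in m, from 0 to 0.087, set as the call begins (left out, the last holds). The fingers move at their own pace and stop on an object; "newtons" is the grip in N (left out, the last holds). Time passes only in rows, so rows that do not move let the fingers close. It gives the time, the measured TCP pose, the force and the opening at its end, in the units of the state.
- arm.get_state(): the state, without advancing time (a new reading comes with each control period).
- arm.grab_frame(name): name is "side" or "top"; returns the picture (420x560x3 uint8, red, green, blue); there is no depth.
- arm.calibration(name): a dict with "vertical_fov" (degrees; the focal length in pixels is half the picture's height over the tangent of half this angle, whatever the lens; pixels are square), "cx", "cy" (the principal point, pixels), "R" (3x3) and "t" (3): a world point X has camera coordinates R X + t. Camera axes: x right, y down, z forward; pixel columns grow to the right and rows downward; lengths in m; the calibration is good to about 2 mm. A picture is of the moment at which its call begins. calibration takes no time and is no camera call.
- arm.close_job(): hands the job in, once; it reports no verdict.
The state is a dict: "t": time; "joint_pos": joint angles; "dq": joint speeds; "tau": joint torques, N m; "ee_pos": TCP position; "ee_rot": TCP orientation; "force": force on the tool from outside, world axes, zero at the start; "ft_torque": the same for the moment, N m; "opening": opening from 0.0 (shut) to 1.0 (fully open).
Only numpy, scipy, OpenCV 4.12 (cv2) and the standard library are available. Lean on these libraries where they do the work, as an engineer would, in place of code of your own. Each camera call takes 0.05 s, during which the arm holds its last target.

### The job

Close up the portable transport incubator for its journey: first push the upright inner cover (the windowed flap) over until it lies flat over the dishes, then push the hinged lid over and press it gently fully shut, without slamming it. Nothing is picked up: leave the dishes in their wells and the other things on the bench where they stand, and finish clear of everything.

Things in the scene. Friction and masses are not known exactly. Their poses are not given: they have to be found in the camera images.
- case: (mm) Transport incubator: light grey box, fixed, 260 along its x, 200 along its y, walls 24 thick, rim 85 above its underside. Origin: centre of its underside, which a lab lift holds 22 to 55 above the table; z up; yaw within 0.5 rad of the world axes. Lid hinge along its +y top edge, inner cover's hinge along its -y inner wall. Inside, four round wells at x +-51, y +-36, 14 deep, mouths at z 55.
- lift: (mm) Low lab lift (steel base plate 225 x 175 x 10, black bellows, knob at its near end) that carries the case, set to a different height each time; it stays as it is. Origin: centre of its underside, on the table, straight under the case.
- lid (a joint): Angle of the white outer lid, rad: 0 fully shut on the rim, 1.57 upright, up to 1.95 as it opens outwards (towards the case's +y). Starts open, 1.6 to 1.88. Stiff friction hinge (about 0.85 N m): it stays where it is left and must be pushed all the way, with 2 to 9 N near its free edge.
- lid_hinge (a point): (mm) Middle of the lid's hinge axis, at (0, 100, 85) in the case's frame; the axis runs along the case's x. The lid is a slab 260 along the hinge, 200 from hinge to free edge, 28 thick. Shut, its inner face is level with the hinge axis and its outer face 28 higher. The frame turns with the lid: -y points from hinge to free edge, z out of the outer face.
- lid_edge (a point): (mm) Middle of the lid's free edge, half-way through its thickness: 200 from the hinge axis and 14 outwards of the inner face. Shut: at (0, -100, 99) in the case's frame.
- cover (a joint): Angle of the inner cover, rad: 0 lying flat over the dishes, 1.57 upright, 1.65 its stop. Starts upright, 1.35 to 1.62. Light friction hinge (about 0.17 N m): stays where it is left; 1 to 3 N push it over.
- cover_hinge (a point): (mm) Middle of the inner cover's hinge axis, at (0, -69, 74) in the case's frame, axis along the case's x. The cover: grey frame, clear solid window, dark finger pad at the free edge; 200 along the hinge, 138 hinge to free edge, 6 thick. Flat, its upper face is at z 77 of the case, clear of the dishes. Turns with it: y to the free edge, z out of the face that looks to the case's -y when upright.
- cover_edge (a point): (mm) Middle of the inner cover's free edge, 138 from its hinge axis, half-way through the thickness.
- dish_a: (mm) Closed clear culture dish, 57 across, 15 high, loose in the well at (-51, 36) of the case, its top at z 56 of the case. Origin: centre of its underside. Stays in its well.
- dish_b: (mm) The same dish, in the well at (-51, -36).
- dish_c: (mm) The same dish, in the well at (51, 36).
- dish_stack: (mm) Stack of three such dishes (one piece), 57 across, 45 high, standing on the bench beside the case. Bystander. Origin: centre of its underside.
- medium_bottle: (mm) Small jar of culture medium, 42 across, 75 high, upright on the bench beside the case. Bystander. Origin: centre of its underside.
- timer: (mm) Flat white bench timer, 62 x 62 x 18 high, lying beside the case. Bystander. Origin: centre of its underside.
- tip_box: (mm) Pipette tip box with a frosted top, 124 x 86 x 68 high, on the case's -y side. Bystander. Origin: centre of its underside.
- tube_rack: (mm) White tube rack with three capped tubes (one piece), 120 x 56 x 92 high, on the case's +y side, behind the open lid. Bystander. Origin: centre of its underside.

How it is judged:
On the way, in this order (a step that is already met when the one before it is completed fails the run):
1. the inner cover is pushed down flat while the lid still stands open (value of joint cover below 0.05 rad and value of joint lid above 1.2 rad), for 0.2 s.
2. the lid is shut over the flat inner cover (value of joint lid below 0.03 rad and value of joint cover below 0.05 rad), for 0.2 s.
At the end, for the whole second after the job is handed in: The inner cover lies flat (within 0.05 rad, 7 mm at its free edge), the lid is fully shut over it (within 0.03 rad, 6 mm at its free edge), the three dishes are still in their wells (within 12 mm) and the five bystanders are within 30 mm of where they stood (all of step 2 and distance of each of dish_a, dish_b, dish_c from where it was at the start of the episode below 0.012 m and distance of each of dish_stack, medium_bottle, timer, tip_box, tube_rack from where it was at the start of the episode below 0.03 m); the robot touches nothing.
It fails at once if the lid is brought over while the inner cover still stands up (value of joint lid below 1 rad and value of joint cover above 0.2 rad).
It fails at once if the lid is slammed (swung home faster than 1.5 rad/s), or the case, its cover or its lid is pressed hard (over 60 N) ((value of joint lid below 0.15 rad and velocity of joint lid below -1.5 rad/s) or contact force between the fingers and case above 60 N).
It fails at once if a dish is lifted or pushed out of its well (distance of any of dish_a, dish_b, dish_c from where it was at the start of the episode above 0.012 m).
It fails at once if a bystander is lifted, knocked over or pushed away (distance of any of dish_stack, medium_bottle, timer, tip_box, tube_rack from where it was at the start of the episode above 0.03 m or angle between any of medium_bottle, dish_stack, tube_rack's own z axis and vertical above 0.5 rad).
It also fails if it takes over 61 s, if anything falls off the work surface, if the arm or the gripper's body presses on something with over 40 N, if the wrist force passes 120 N, or if a joint passes its speed limit or range.

## Working session

There is one attempt and no reset: what is moved stays moved. The work goes in short steps, Python scripts to look and compute and a tool call to move; the robot and the scene stay as the last step left them, time stands still between calls to the robot, and variables do not carry over. Pictures are saved under pics/ and viewed, and the job is handed in when it is done.

Besides the shell and the picture viewer there is one more tool, called in YAML: its name, and indented under it one key for each argument. arm_command: Moves the arm, as the interface text tells. Its arguments: {"type":"object","properties":{"steps":{"type":"array"},"hand":{"type":"number"},"newtons":{"type":"number"}},"required":["steps"]}

```bash
ls; mkdir -p pics
python3 - <<'E'
from bench import arm
import cv2,numpy as np
for n in("side","top"):
    f=arm.grab_frame(n); cv2.imwrite(f"pics/{n}0.png",f[:,:,::-1])
    c=arm.calibration(n); print(n,c); print("campos",-np.array(c["R"]).T@np.array(c["t"]))
print(arm.get_state(),arm.nose_length)
E
```

```text
pics
side {'vertical_fov': 55.977342771918636, 'cx': 273.7202276929589, 'cy': 204.26003399413437, 'R': array([[ 0.17011798,  0.98541176, -0.00485182],
       [ 0.82661293, -0.14538035, -0.54366867],
       [-0.53644286,  0.08847724, -0.83928591]]), 't': array([-0.12340693, -0.41874165,  1.29241225])}
campos [ 1.06043632 -0.05361924  0.85644792]
top {'vertical_fov': 57.21910555678816, 'cx': 282.2746912920394, 'cy': 208.6610856952851, 'R': array([[-0.0010178 , -0.99976109,  0.02183428],
       [-0.98837033, -0.00231446, -0.15204846],
       [ 0.15206266, -0.02173511, -0.98813184]]), 't': array([0.00591501, 0.59369711, 0.88417198])}
campos [0.45234908 0.02650527 0.96382007]
{'t': 0.1, 'joint_pos': array([-1.43611052e+00,  2.21181582e-01,  1.52750408e+00, -3.48318564e-05,
        1.39470136e+00, -1.26062689e-01]), 'dq': array([ 0.00156485, -0.00208129, -0.00289756, -0.00089701, -0.00077741,
       -0.00066431]), 'tau': array([ 8.12530998e-04, -4.95944631e+01, -3.88518369e+01,  7.01594562e-02,
        5.15896571e-02, -5.28412795e-05]), 'ee_pos': array([ 0.16106185, -0.60332955,  0.23552147]), 'ee_rot': array([-3.14140106e+00,  1.78444091e-03, -1.31004153e+00]), 'force': array([ 0.31682574, -0.51984106,  0.09694761]), 'ft_torque': array([0.00523211, 0.04851952, 0.04669856]), 'opening': 1.0027518309189725} 0.014
```

View pics/side0.png

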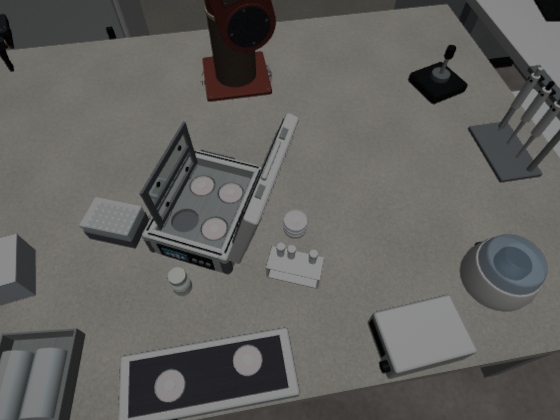

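View pics/top0.png

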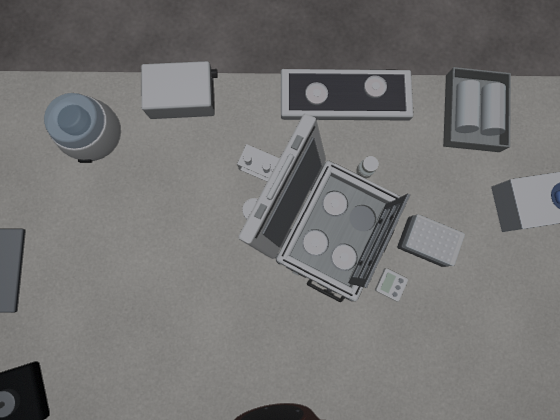

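The side view shows the case around (205,205), with the cover upright at its left and the lid open at its right. The top view shows the case at (345,230), lid upper left and cover on the right. I'll zoom in.

Run:
```python
import cv2
a=cv2.imread("pics/side0.png")[100:300,70:340]; cv2.imwrite("pics/s1.png",cv2.resize(a,None,fx=2.96,fy=2.96,interpolation=cv2.INTER_CUBIC))
a=cv2.imread("pics/top0.png")[105:315,220:480]; cv2.imwrite("pics/t1.png",cv2.resize(a,None,fx=2.8,fy=2.8,interpolation=cv2.INTER_CUBIC))
```

```text
(no output)
```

View pics/s1.png

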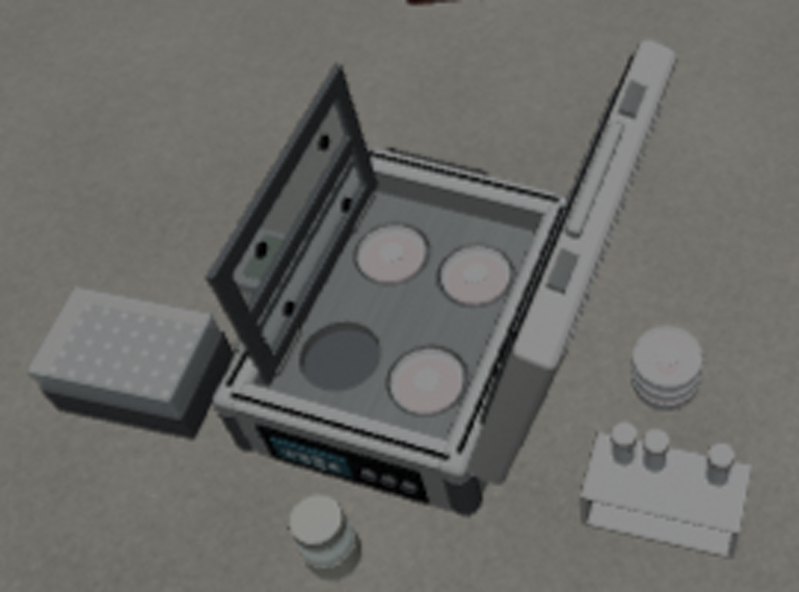

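View pics/t1.png

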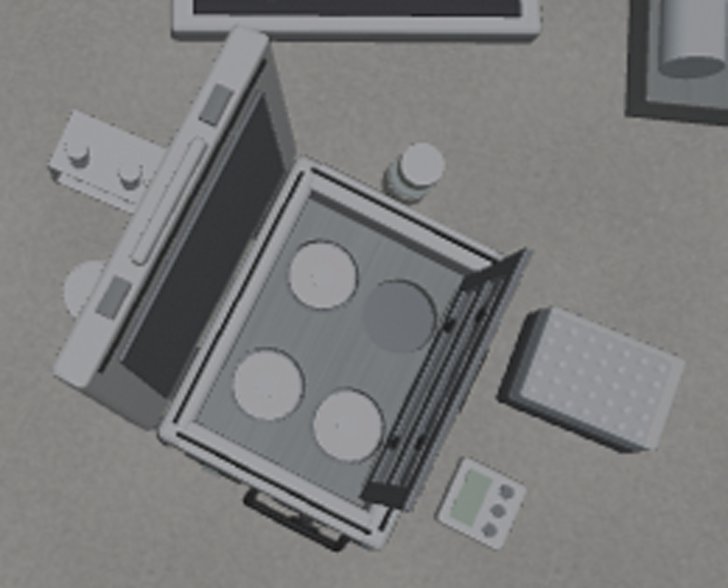

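```bash
cat > h.py <<'E'
import numpy as np
from bench import arm
def cal(n):
    c=arm.calibration(n); return (210/np.tan(np.radians(c["vertical_fov"])/2),c["cx"],c["cy"],np.array(c["R"]),np.array(c["t"]))
C={n:cal(n) for n in("side","top")}
def ray(n,p):
    f,cx,cy,R,t=C[n]; d=R.T@np.array([(p[0]-cx)/f,(p[1]-cy)/f,1]); return -R.T@t,d/np.linalg.norm(d)
def proj(n,X):
    f,cx,cy,R,t=C[n]; q=R@np.asarray(X)+t; return np.array([cx+f*q[0]/q[2],cy+f*q[1]/q[2]])
def onz(n,p,z):
    o,d=ray(n,p); return o+d*(z-o[2])/d[2]
def tri(ps,pt):
    o1,d1=ray("side",ps);o2,d2=ray("top",pt)
    k=np.linalg.lstsq(np.stack([d1,-d2],1),o2-o1,rcond=None)[0]
    a=o1+k[0]*d1;b=o2+k[1]*d2
    return (a+b)/2,np.linalg.norm(a-b)
S=lambda u,v:(70+(u+.5)/2.96-.5,100+(v+.5)/2.96-.5)
T=lambda u,v:(220+(u+.5)/2.8-.5,105+(v+.5)/2.8-.5)
E
python3 - <<'E'
from h import *
from scipy.optimize import least_squares
pts={"a":((475,275),(268,383)),"b":((392,253),(348,425)),"c":((428,380),(323,275)),"well":((340,356),(400,315)),
"cov+":((212,280),(530,250)),"cov-":((338,66),(405,508)),"rim-x+y":((562,198),(163,432))}
for k,(s,t) in pts.items():
    X,e=tri(S(*s),T(*t)); print(k,X.round(4),"gap",round(e,4))
obj={"a":(-.051,.036,.056),"b":(-.051,-.036,.056),"c":(.051,.036,.056),"well":(.051,-.036,.055)}
extra=[("top",T(163,432),(-.13,.1,.085)),("top",T(300,157),(.13,.1,.085)),("top",T(382,548),(-.13,-.1,.085)),("side",S(218,398),(.13,-.1,.085))]
def W(p,o):
    c,s=np.cos(p[3]),np.sin(p[3]); return np.array([p[0]+c*o[0]-s*o[1],p[1]+s*o[0]+c*o[1],p[2]+o[2]])
def res(p):
    r=[]
    for k,o in obj.items():
        for n,q in(("side",S(*pts[k][0])),("top",T(*pts[k][1]))): r+=list(proj(n,W(p,o))-q)
    for n,q,o in extra: r+=list(proj(n,W(p,o))-q)
    return np.array(r)
r=least_squares(res,[.45,-.1,.04,-.46],loss='soft_l1'); print(r.x.round(4)); print(res(r.x).reshape(-1,2).round(1).tolist())
E
```

```text
a [ 0.5124 -0.0689  0.0787] gap 0.0005
b [ 0.4782 -0.1338  0.0779] gap 0.0011
c [ 0.6027 -0.1157  0.0781] gap 0.0017
well [ 0.5691 -0.1803  0.0772] gap 0.0001
cov+ [ 0.5945 -0.2353  0.2321] gap 0.0024
cov- [ 0.4185 -0.1435  0.2335] gap 0.0012
rim-x+y [0.4713 0.0137 0.1096] gap 0.0076
[ 0.5404 -0.1246  0.0217 -0.4769]
[[-0.2, -0.0], [-0.0, 0.4], [0.1, 0.1], [-0.6, -0.2], [-0.5, -0.1], [-0.2, 0.2], [0.2, 0.1], [-0.2, 0.0], [-3.0, 0.5], [0.1, -2.4], [0.2, 1.5], [-3.8, 1.3]]
```

```bash
cat >> h.py <<'E'
P=np.array([.5404,-.1246,.0217]);YAW=-.477
RC=np.array([[np.cos(YAW),-np.sin(YAW),0],[np.sin(YAW),np.cos(YAW),0],[0,0,1]])
c2w=lambda o:P+RC@np.asarray(o); w2c=lambda X:RC.T@(np.asarray(X)-P)
def lidp(a,x,r,h): # r from hinge, h outward of inner face
    return np.array([x,.1-r*np.cos(a)+h*np.sin(a),.085+r*np.sin(a)+h*np.cos(a)])
def covp(a,x,r,h=0): return np.array([x,-.069+r*np.cos(a)-h*np.sin(a),.074+r*np.sin(a)+h*np.cos(a)])
E
python3 - <<'E'
from h import *
for X in([ 0.5945,-0.2353,0.2321],[ 0.4185,-0.1435,0.2335]): print(w2c(X).round(4))
print("hidden lid corners in crops for angles")
for a in(1.6,1.7,1.8,1.88):
  print(a,[ (n,[((proj(n,c2w(lidp(a,x,.2,h)))-o)*k).round().tolist() for x in(-.13,.13) for h in(0,.028)]) for n,o,k in(("side",[70,100],2.96),("top",[220,105],2.8))])
for a in(1.4,1.5,1.57,1.62):
  print(a,[ (n,[((proj(n,c2w(covp(a,x,.138,h)))-o)*k).round().tolist() for x in(-.1,.1) for h in(-.003,.003)]) for n,o,k in(("side",[70,100],2.96),("top",[220,105],2.8))])
i=w2c(arm.get_state()["ee_pos"]);print(i)
for n,p,z in(("bottle",T(422,165),.075),("tipbox",T(603,370),.068),("timer",T(482,503),.018)): print(n,w2c(onz("top",p,z)))
print("rack",w2c(onz("side",S(665,490),.07)),"stack",w2c(onz("side",S(667,355),.045)))
E
```

```text
[ 0.0989 -0.0735  0.2104]
[-0.0996 -0.0728  0.2118]
hidden lid corners in crops for angles
1.6 [('side', [[580.0, 13.0], [620.0, 22.0], [434.0, 327.0], [481.0, 340.0]]), ('top', [[146.0, 421.0], [105.0, 400.0], [334.0, 58.0], [295.0, 39.0]])]
1.7 [('side', [[608.0, 21.0], [648.0, 33.0], [467.0, 337.0], [515.0, 354.0]]), ('top', [[117.0, 406.0], [77.0, 385.0], [306.0, 45.0], [266.0, 28.0]])]
1.8 [('side', [[636.0, 31.0], [675.0, 46.0], [501.0, 350.0], [549.0, 368.0]]), ('top', [[89.0, 391.0], [51.0, 371.0], [278.0, 33.0], [239.0, 18.0]])]
1.88 [('side', [[658.0, 40.0], [696.0, 58.0], [528.0, 361.0], [574.0, 381.0]]), ('top', [[67.0, 380.0], [31.0, 361.0], [256.0, 25.0], [218.0, 12.0]])]
1.4 [('side', [[376.0, 76.0], [369.0, 73.0], [252.0, 293.0], [243.0, 290.0]]), ('top', [[364.0, 487.0], [372.0, 491.0], [487.0, 228.0], [496.0, 231.0]])]
1.5 [('side', [[359.0, 70.0], [351.0, 68.0], [232.0, 286.0], [223.0, 283.0]]), ('top', [[382.0, 496.0], [391.0, 500.0], [506.0, 236.0], [514.0, 240.0]])]
1.57 [('side', [[347.0, 67.0], [339.0, 65.0], [218.0, 282.0], [210.0, 279.0]]), ('top', [[396.0, 503.0], [404.0, 507.0], [519.0, 242.0], [527.0, 246.0]])]
1.62 [('side', [[338.0, 65.0], [331.0, 63.0], [209.0, 279.0], [200.0, 277.0]]), ('top', [[405.0, 508.0], [413.0, 512.0], [528.0, 247.0], [535.0, 251.0]])]
[-0.11720256 -0.59945223  0.21382147]
bottle [0.17699437 0.00216843 0.0533    ]
tipbox [ 0.08995609 -0.20951236  0.0463    ]
timer [-0.05124689 -0.1790625  -0.0037    ]
rack [0.08077439 0.23424599 0.0483    ] stack [-0.04419404  0.20130803  0.0233    ]
```

Run:
```python
from h import *
for z in(0,.1): print(z,[onz("top",p,z)[:2].round(3).tolist() for p in((500,230),(493,185),(515,180))])
print(tri((35,300),(500,230)), tri((18,237),(515,180)))
print("start",c2w((0,-.125,.198)))
```

```text
0 [[0.547, -0.549], [0.664, -0.54], [0.677, -0.6]]
0.1 [[0.537, -0.489], [0.642, -0.482], [0.654, -0.535]]
(array([ 0.56886929, -0.6687297 , -0.22126189]), np.float64(0.020370823349311545)) (array([ 0.6306452 , -0.47019839,  0.20075124]), np.float64(0.0018172841293579015))
start [ 0.48301049 -0.23564703  0.2197    ]
```

arm_command:
  steps:
    - {"az": -9.55,"tz": -0.02}
    - {"az": -9.55,"tz": -0.02}
    - {"az": -9.55,"tz": -0.02}
    - {"az": -9.55,"tz": -0.02}
    - {"az": -9.55,"tz": -0.02}
  hand: 0

```text
$.steps[0]: bad value
```

arm_command:
  steps:
    - {"tx": 0,"ty": 0,"tz": -0.02,"ax": 0,"ay": 0,"az": -9.5}
    - {"tx": 0,"ty": 0,"tz": -0.02,"ax": 0,"ay": 0,"az": -9.5}
    - {"tx": 0,"ty": 0,"tz": -0.02,"ax": 0,"ay": 0,"az": -9.5}
    - {"tx": 0,"ty": 0,"tz": -0.02,"ax": 0,"ay": 0,"az": -9.5}
    - {"tx": 0,"ty": 0,"tz": -0.02,"ax": 0,"ay": 0,"az": -9.5}
  hand: 0

```text
t: 0.72
ee_pos: [0.1611, -0.6036, 0.3365]
ee_rot: [-3.141, 0.001, -0.476]
force: [-0.3, -1.1, -0.1]
opening: 0.516
```

arm_command:
  steps:
    - {"tx": 0.013,"ty": -0.05,"tz": 0,"ax": 0,"ay": 0,"az": 0}
    - {"tx": 0.013,"ty": -0.05,"tz": 0,"ax": 0,"ay": 0,"az": 0}
    - {"tx": 0.013,"ty": -0.05,"tz": 0,"ax": 0,"ay": 0,"az": 0}
    - {"tx": 0.013,"ty": -0.05,"tz": 0,"ax": 0,"ay": 0,"az": 0}
    - {"tx": 0.013,"ty": -0.05,"tz": 0,"ax": 0,"ay": 0,"az": 0}

```text
t: 1.35
ee_pos: [0.3352, -0.4108, 0.3361]
ee_rot: [-3.141, 0.0, -0.481]
force: [0.8, -1.1, 0.0]
opening: 0.019
```

arm_command:
  steps:
    - {"tx": 0.013,"ty": -0.05,"tz": 0,"ax": 0,"ay": 0,"az": 0}
    - {"tx": 0.013,"ty": -0.05,"tz": 0,"ax": 0,"ay": 0,"az": 0}
    - {"tx": 0.013,"ty": -0.05,"tz": 0,"ax": 0,"ay": 0,"az": 0}
    - {"tx": 0.013,"ty": -0.05,"tz": 0,"ax": 0,"ay": 0,"az": 0}
    - {"tx": 0,"ty": 0,"tz": 0,"ax": 0,"ay": 0,"az": 0}

```text
t: 1.98
ee_pos: [0.4747, -0.2561, 0.336]
ee_rot: [-3.141, 0.001, -0.476]
force: [-0.6, -0.2, 0.1]
opening: 0.006
```

```bash
cat > st.py <<'E'
from h import *
s=arm.get_state(); print(s["t"],"case TCP",w2c(s["ee_pos"]).round(4),"rot",s["ee_rot"].round(3),"F case",(RC.T@s["force"]).round(2),"op",round(s["opening"],2),"q",s["joint_pos"].round(2))
E
python3 st.py
```

```text
1.975 case TCP [ 0.002  -0.147   0.3143] rot [-3.141e+00  1.000e-03 -4.760e-01] F case [-0.42 -0.47  0.09] op 0.01 q [-0.64 -0.03  1.61  0.    1.56 -0.17]
```

arm_command:
  steps:
    - {"tx": 0,"ty": 0,"tz": 0.029,"ax": 0,"ay": 0,"az": 0}
    - {"tx": 0,"ty": 0,"tz": 0.029,"ax": 0,"ay": 0,"az": 0}
    - {"tx": 0,"ty": 0,"tz": 0.029,"ax": 0,"ay": 0,"az": 0}
    - {"tx": 0,"ty": 0,"tz": 0.029,"ax": 0,"ay": 0,"az": 0}
    - {"tx": 0,"ty": -0.03,"tz": 0,"ax": 0,"ay": 0,"az": 0}

```text
t: 2.6
ee_pos: [0.4842, -0.2332, 0.2169]
ee_rot: [3.141, 0.006, -0.485]
force: [0.2, 1.4, 0.5]
opening: 0.006
```

arm_command:
  steps:
    - {"tx": 0,"ty": -0.015,"tz": 0,"ax": 0,"ay": 0,"az": 0}
    - {"tx": 0,"ty": -0.01,"tz": 0,"ax": 0,"ay": 0,"az": 0}
    - {"tx": 0,"ty": -0.01,"tz": 0,"ax": 0,"ay": 0,"az": 0}
    - {"tx": 0,"ty": -0.01,"tz": 0,"ax": 0,"ay": 0,"az": 0}
    - {"tx": 0,"ty": -0.01,"tz": 0,"ax": 0,"ay": 0,"az": 0}

```text
t: 3.22
ee_pos: [0.5126, -0.1835, 0.2206]
ee_rot: [3.141, -0.0, -0.481]
force: [-0.7, -1.4, -0.4]
opening: 0.006
```

```bash
python3 st.py
python3 - <<'E'
from bench import arm
import cv2
for n,(a,b,c,d) in {"side":(100,300,70,340),"top":(105,315,220,480)}.items():
    f=arm.grab_frame(n)[a:b,c:d,::-1]; cv2.imwrite(f"pics/{n}2.png",cv2.resize(f,None,fx=2.5,fy=2.5))
E
```

```text
3.225 case TCP [ 0.0024 -0.0651  0.1989] rot [ 3.141 -0.    -0.481] F case [-0.02 -1.6  -0.37] op 0.01 q [-0.49  0.04  1.76 -0.    1.35 -0.01]
```

View pics/side2.png

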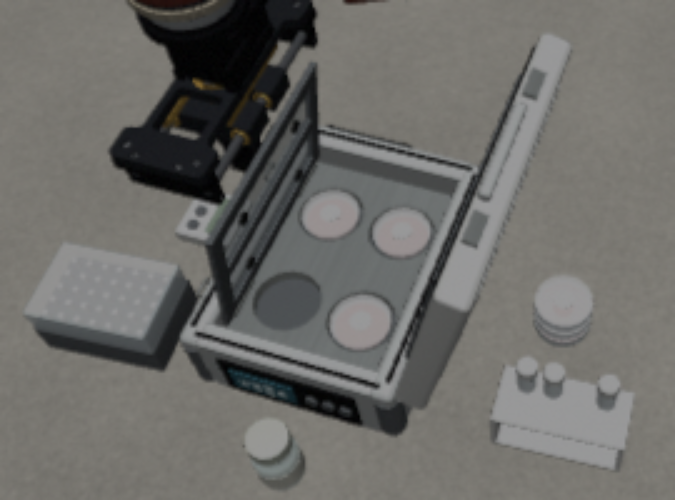

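View pics/top2.png

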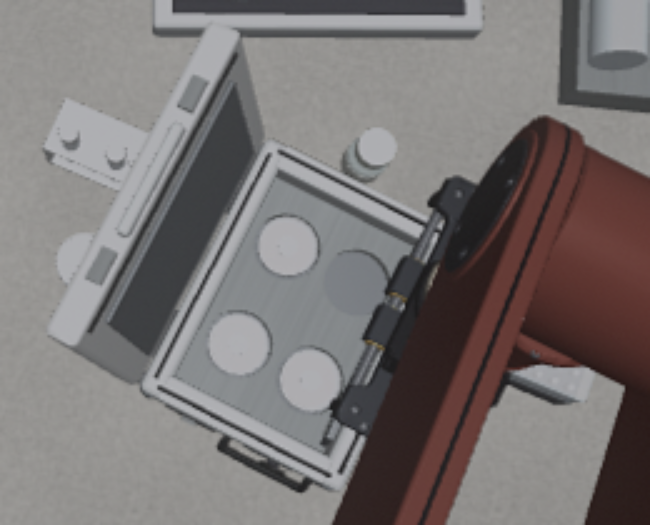

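The fingers are behind the cover, near (230,170) in the side crop, with 1.6 N of contact. Next is the arc.

arm_command:
  steps:
    - {"tx": 0,"ty": -0.013,"tz": 0.004,"ax": 0,"ay": 0,"az": 0}
    - {"tx": 0,"ty": -0.016,"tz": 0.005,"ax": 0,"ay": 0,"az": 0}
    - {"tx": 0,"ty": -0.015,"tz": 0.0075,"ax": 0,"ay": 0,"az": 0}
    - {"tx": 0,"ty": -0.0135,"tz": 0.0095,"ax": 0,"ay": 0,"az": 0}
    - {"tx": 0,"ty": -0.012,"tz": 0.0115,"ax": 0,"ay": 0,"az": 0}

```text
t: 3.95
ee_pos: [0.5448, -0.121, 0.1821]
ee_rot: [3.142, 0.001, -0.48]
force: [-0.6, -1.0, 0.8]
opening: 0.008
```

arm_command:
  steps:
    - {"tx": 0,"ty": -0.01,"tz": 0.013,"ax": 0,"ay": 0,"az": 0}
    - {"tx": 0,"ty": -0.008,"tz": 0.0145,"ax": 0,"ay": 0,"az": 0}
    - {"tx": 0,"ty": -0.004,"tz": 0.01,"ax": 0,"ay": 0,"az": 0}
    - {"tx": 0,"ty": -0.003,"tz": 0.0105,"ax": 0,"ay": 0,"az": 0}
    - {"tx": 0,"ty": 0,"tz": 0,"ax": 0,"ay": 0,"az": 0}

```text
t: 4.58
ee_pos: [0.5555, -0.0997, 0.1339]
ee_rot: [3.141, 0.002, -0.481]
force: [-0.2, -0.2, -0.5]
opening: 0.002
```

```bash
python3 st.py
```

```text
4.575 case TCP [0.002  0.0291 0.1122] rot [ 3.141e+00  2.000e-03 -4.810e-01] F case [-0.1  -0.24 -0.52] op 0.0 q [-0.32  0.17  1.78  0.    1.19  0.16]
```

arm_command:
  steps:
    - {"tx": 0,"ty": -0.001,"tz": 0.007,"ax": 0,"ay": 0,"az": 0}
    - {"tx": 0,"ty": -0.001,"tz": 0.007,"ax": 0,"ay": 0,"az": 0}
    - {"tx": 0,"ty": 0,"tz": 0.005,"ax": 0,"ay": 0,"az": 0}
    - {"tx": 0,"ty": 0,"tz": 0.002,"ax": 0,"ay": 0,"az": 0}
    - {"tx": 0,"ty": 0,"tz": 0,"ax": 0,"ay": 0,"az": 0}

```text
t: 5.2
ee_pos: [0.557, -0.0982, 0.1148]
ee_rot: [3.142, 0.0, -0.481]
force: [-2.7, 1.1, 5.9]
opening: 0.004
```

```bash
python3 st.py
cat >> pic.py <<'E'
import sys
from bench import arm
import cv2
k=sys.argv[1]
for n,(a,b,c,d) in {"side":(100,300,70,340),"top":(105,315,220,480)}.items():
    f=arm.grab_frame(n)[a:b,c:d,::-1]; cv2.imwrite(f"pics/{n}{k}.png",cv2.resize(f,None,fx=2.5,fy=2.5))
E
python3 pic.py 3
```

```text
5.2 case TCP [0.0026 0.0311 0.0931] rot [ 3.142  0.    -0.481] F case [-2.89 -0.2   5.93] op 0.0 q [-0.31  0.2   1.79 -0.    1.15  0.17]
```

View pics/side3.png

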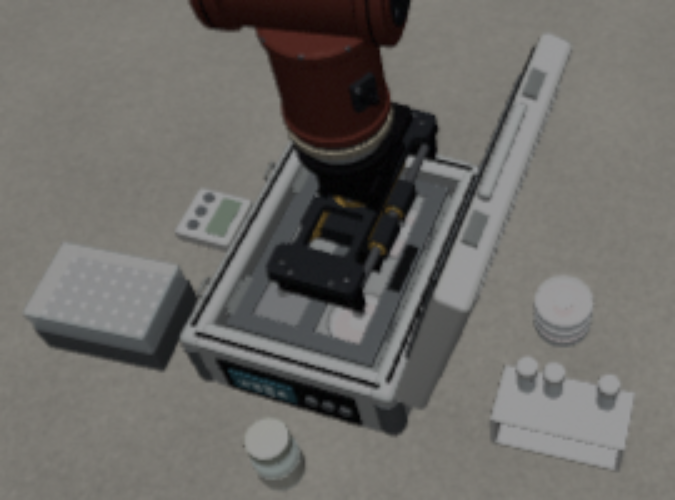

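The cover looks flat in the case and the upward force is 6 N. I'll press slightly more to confirm it's at its stop.

arm_command:
  steps:
    - {"tx": 0,"ty": 0,"tz": 0.001,"ax": 0,"ay": 0,"az": 0}
    - {"tx": 0,"ty": 0,"tz": 0.001,"ax": 0,"ay": 0,"az": 0}
    - {"tx": 0,"ty": 0,"tz": 0,"ax": 0,"ay": 0,"az": 0}

```text
t: 5.68
ee_pos: [0.5571, -0.0982, 0.1146]
ee_rot: [3.141, 0.0, -0.481]
force: [-8.4, 2.5, 17.1]
opening: 0.009
```

```bash
python3 st.py
```

```text
5.675 case TCP [0.0027 0.0311 0.0929] rot [ 3.141  0.    -0.481] F case [-8.59 -1.59 17.08] op 0.01 q [-0.31  0.2   1.79 -0.    1.15  0.17]
```

arm_command:
  steps:
    - {"tx": 0,"ty": 0,"tz": -0.04,"ax": 0,"ay": 0,"az": 0}
    - {"tx": 0,"ty": 0,"tz": -0.06,"ax": 0,"ay": 0,"az": 0}
    - {"tx": 0,"ty": 0,"tz": -0.06,"ax": 0,"ay": 0,"az": 0}
    - {"tx": 0,"ty": 0,"tz": -0.06,"ax": 0,"ay": 0,"az": 0}
    - {"tx": 0,"ty": 0,"tz": -0.05,"ax": 0,"ay": 0,"az": 0}

```text
t: 6.3
ee_pos: [0.557, -0.0982, 0.3848]
ee_rot: [-3.141, -0.002, -0.481]
force: [1.1, -0.8, -0.1]
opening: 0.006
```

```bash
python3 st.py; python3 pic.py 4
```

```text
6.3 case TCP [0.0026 0.0311 0.3631] rot [-3.141e+00 -2.000e-03 -4.810e-01] F case [ 1.31 -0.23 -0.12] op 0.01 q [-0.31  0.02  1.47 -0.    1.65  0.17]
```

View pics/side4.png

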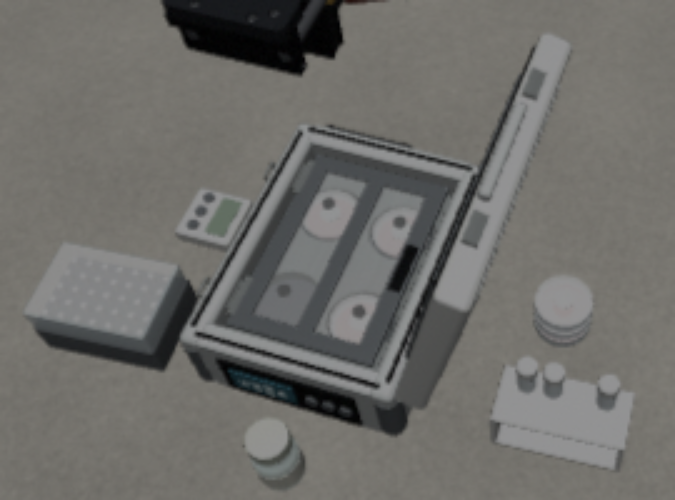

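The cover lies flat, with all dishes visible through its window. Next I move over the lid and down behind it.

arm_command:
  steps:
    - {"tx": 0,"ty": -0.04,"tz": 0,"ax": 0,"ay": 0,"az": 0}
    - {"tx": 0,"ty": -0.05,"tz": 0,"ax": 0,"ay": 0,"az": 0}
    - {"tx": 0,"ty": -0.05,"tz": 0,"ax": 0,"ay": 0,"az": 0}
    - {"tx": 0,"ty": -0.05,"tz": 0,"ax": 0,"ay": 0,"az": 0}
    - {"tx": 0,"ty": 0,"tz": 0,"ax": 0,"ay": 0,"az": 0}

```text
t: 7.02
ee_pos: [0.6453, 0.0735, 0.3798]
ee_rot: [3.141, 0.003, -0.477]
force: [-0.6, -0.5, 0.4]
opening: 0.008
```

arm_command:
  steps:
    - {"tx": 0,"ty": 0,"tz": 0.03,"ax": 0,"ay": 0,"az": 0}
    - {"tx": 0,"ty": 0,"tz": 0.03,"ax": 0,"ay": 0,"az": 0}
    - {"tx": 0,"ty": 0,"tz": 0.03,"ax": 0,"ay": 0,"az": 0}
    - {"tx": 0,"ty": 0,"tz": 0.022,"ax": 0,"ay": 0,"az": 0}
    - {"tx": 0,"ty": 0,"tz": 0,"ax": 0,"ay": 0,"az": 0}

```text
t: 7.65
ee_pos: [0.6431, 0.0693, 0.2669]
ee_rot: [3.139, 0.005, -0.482]
force: [-0.0, 0.7, -0.0]
opening: 0.004
```

```bash
python3 st.py; python3 pic.py 5
```

```text
7.65 case TCP [0.0022 0.2195 0.2452] rot [ 3.139  0.005 -0.482] F case [-0.36  0.62 -0.04] op 0.0 q [-0.01  0.26  1.42 -0.    1.46  0.47]
```

View pics/side5.png

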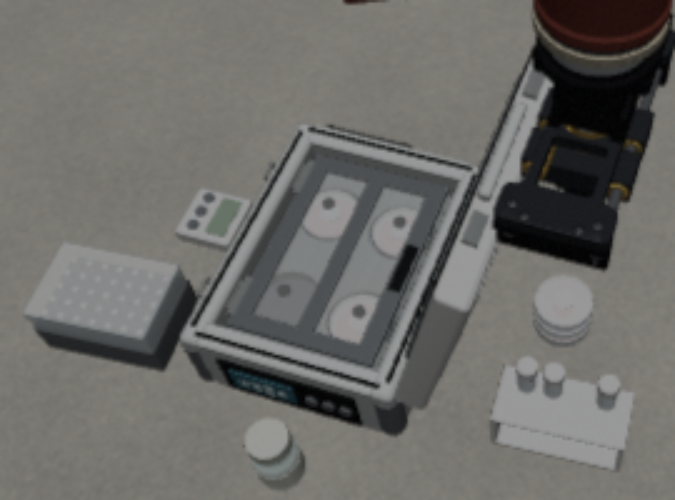

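View pics/top5.png

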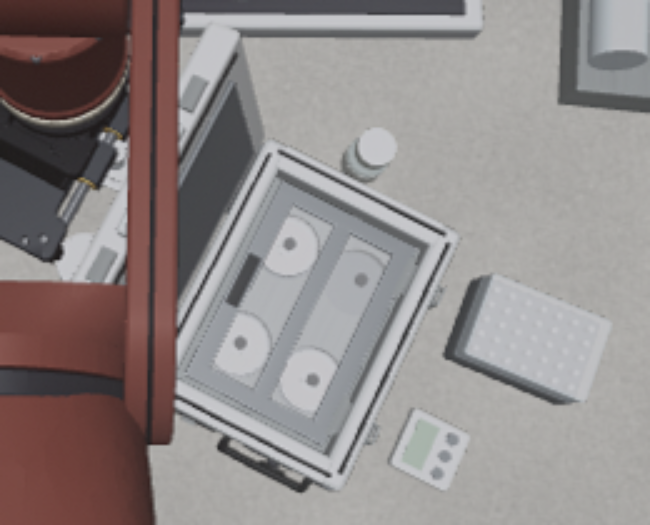

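arm_command:
  steps:
    - {"tx": 0,"ty": 0.02,"tz": -0.014,"ax": 0,"ay": 0,"az": 0}
    - {"tx": 0,"ty": 0.016,"tz": 0,"ax": 0,"ay": 0,"az": 0}
    - {"tx": 0,"ty": 0.014,"tz": 0,"ax": 0,"ay": 0,"az": 0}
    - {"tx": 0,"ty": 0.014,"tz": 0,"ax": 0,"ay": 0,"az": 0}
    - {"tx": 0,"ty": 0,"tz": 0,"ax": 0,"ay": 0,"az": 0}

```text
t: 8.38
ee_pos: [0.6154, 0.0123, 0.2857]
ee_rot: [-3.141, -0.003, -0.482]
force: [-0.2, 0.1, 0.2]
opening: 0.005
```

```bash
python3 st.py
```

```text
8.375 case TCP [0.0037 0.1561 0.264 ] rot [-3.141e+00 -3.000e-03 -4.820e-01] F case [-0.25 -0.02  0.22] op 0.0 q [-0.11  0.17  1.49 -0.    1.48  0.37]
```

```bash
python3 pic.py 6
```

```text
(no output)
```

View pics/side6.png

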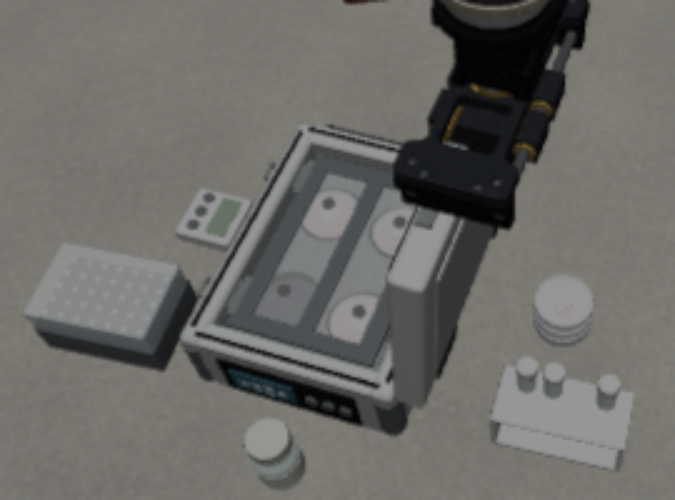

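View pics/top6.png

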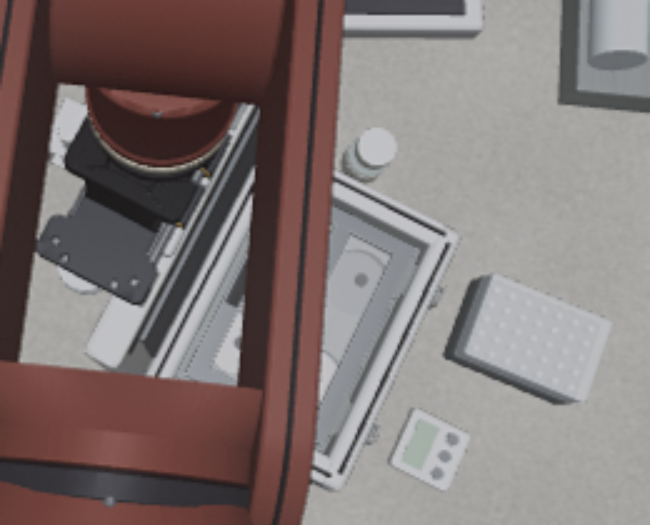

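The lid has been pushed to roughly upright, so contact works. I'll continue along the arc.

arm_command:
  steps:
    - {"tx": 0,"ty": 0.015,"tz": 0.003,"ax": 0,"ay": 0,"az": 0}
    - {"tx": 0,"ty": 0.015,"tz": 0,"ax": 0,"ay": 0,"az": 0}
    - {"tx": 0,"ty": 0.012,"tz": 0,"ax": 0,"ay": 0,"az": 0}
    - {"tx": 0,"ty": 0.012,"tz": 0,"ax": 0,"ay": 0,"az": 0}
    - {"tx": 0,"ty": 0.012,"tz": 0.001,"ax": 0,"ay": 0,"az": 0}

```text
t: 9.1
ee_pos: [0.5854, -0.0443, 0.281]
ee_rot: [-3.139, -0.002, -0.48]
force: [2.4, 3.5, 3.5]
opening: 0.006
```

```bash
python3 st.py
```

```text
9.1 case TCP [0.0031 0.092  0.2593] rot [-3.139e+00 -2.000e-03 -4.800e-01] F case [0.5  4.16 3.5 ] op 0.01 q [-0.21  0.1   1.58  0.    1.46  0.27]
```

arm_command:
  steps:
    - {"tx": 0,"ty": 0.007,"tz": 0.001,"ax": 0,"ay": 0,"az": 0}
    - {"tx": 0,"ty": 0.007,"tz": 0.001,"ax": 0,"ay": 0,"az": 0}
    - {"tx": 0,"ty": 0.007,"tz": 0.0015,"ax": 0,"ay": 0,"az": 0}
    - {"tx": 0,"ty": 0.007,"tz": 0.002,"ax": 0,"ay": 0,"az": 0}
    - {"tx": 0,"ty": 0.007,"tz": 0.0025,"ax": 0,"ay": 0,"az": 0}

```text
t: 9.72
ee_pos: [0.5685, -0.0766, 0.272]
ee_rot: [3.141, -0.001, -0.481]
force: [3.3, 1.8, 3.2]
opening: 0.008
```

arm_command:
  steps:
    - {"tx": 0,"ty": 0.0075,"tz": 0.003,"ax": 0,"ay": 0,"az": 0}
    - {"tx": 0,"ty": 0.0075,"tz": 0.0035,"ax": 0,"ay": 0,"az": 0}
    - {"tx": 0,"ty": 0.007,"tz": 0.0035,"ax": 0,"ay": 0,"az": 0}
    - {"tx": 0,"ty": 0.007,"tz": 0.004,"ax": 0,"ay": 0,"az": 0}
    - {"tx": 0,"ty": 0.007,"tz": 0.004,"ax": 0,"ay": 0,"az": 0}

```text
t: 10.35
ee_pos: [0.5516, -0.1082, 0.2534]
ee_rot: [-3.141, 0.001, -0.481]
force: [4.1, 1.6, 1.0]
opening: 0.002
```

```bash
python3 st.py
```

```text
10.35 case TCP [0.0024 0.0197 0.2317] rot [-3.141e+00  1.000e-03 -4.810e-01] F case [2.91 3.32 1.01] op 0.0 q [-0.33  0.06  1.67  0.    1.41  0.15]
```

arm_command:
  steps:
    - {"tx": 0,"ty": 0.0055,"tz": 0.0035,"ax": 0,"ay": 0,"az": 0}
    - {"tx": 0,"ty": 0.0055,"tz": 0.0035,"ax": 0,"ay": 0,"az": 0}
    - {"tx": 0,"ty": 0.005,"tz": 0.004,"ax": 0,"ay": 0,"az": 0}
    - {"tx": 0,"ty": 0.005,"tz": 0.004,"ax": 0,"ay": 0,"az": 0}
    - {"tx": 0,"ty": 0.005,"tz": 0.0045,"ax": 0,"ay": 0,"az": 0}

```text
t: 10.98
ee_pos: [0.5394, -0.131, 0.234]
ee_rot: [3.141, 0.001, -0.481]
force: [0.9, 2.5, 1.0]
opening: 0.001
```

arm_command:
  steps:
    - {"tx": 0,"ty": 0.0045,"tz": 0.0045,"ax": 0,"ay": 0,"az": 0}
    - {"tx": 0,"ty": 0.0045,"tz": 0.005,"ax": 0,"ay": 0,"az": 0}
    - {"tx": 0,"ty": 0.004,"tz": 0.005,"ax": 0,"ay": 0,"az": 0}
    - {"tx": 0,"ty": 0.004,"tz": 0.0055,"ax": 0,"ay": 0,"az": 0}
    - {"tx": 0,"ty": 0.0035,"tz": 0.0055,"ax": 0,"ay": 0,"az": 0}

```text
t: 11.6
ee_pos: [0.5302, -0.1495, 0.2087]
ee_rot: [3.141, -0.0, -0.481]
force: [1.1, 0.7, 1.8]
opening: 0.002
```

```bash
python3 st.py; python3 pic.py 7
```

```text
11.6 case TCP [ 0.0024 -0.0268  0.187 ] rot [ 3.141 -0.    -0.481] F case [0.67 1.19 1.84] op 0.0 q [-0.42  0.07  1.75 -0.    1.32  0.06]
```

View pics/side7.png

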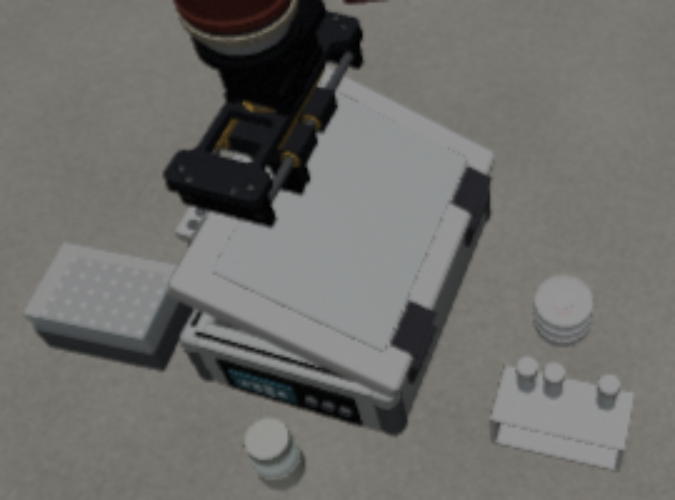

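The lid is about 0.4 rad from shut and the arm is on its arc. Now slower.

arm_command:
  steps:
    - {"tx": 0,"ty": 0.003,"tz": 0.005,"ax": 0,"ay": 0,"az": 0}
    - {"tx": 0,"ty": 0.003,"tz": 0.005,"ax": 0,"ay": 0,"az": 0}
    - {"tx": 0,"ty": 0.0025,"tz": 0.005,"ax": 0,"ay": 0,"az": 0}
    - {"tx": 0,"ty": 0.0025,"tz": 0.005,"ax": 0,"ay": 0,"az": 0}
    - {"tx": 0,"ty": 0.002,"tz": 0.005,"ax": 0,"ay": 0,"az": 0}

```text
t: 12.32
ee_pos: [0.5244, -0.1609, 0.1838]
ee_rot: [3.141, -0.0, -0.481]
force: [0.7, 0.7, 2.5]
opening: 0.007
```

arm_command:
  steps:
    - {"tx": 0,"ty": 0.002,"tz": 0.004,"ax": 0,"ay": 0,"az": 0}
    - {"tx": 0,"ty": 0.0015,"tz": 0.004,"ax": 0,"ay": 0,"az": 0}
    - {"tx": 0,"ty": 0.0015,"tz": 0.004,"ax": 0,"ay": 0,"az": 0}
    - {"tx": 0,"ty": 0.001,"tz": 0.004,"ax": 0,"ay": 0,"az": 0}
    - {"tx": 0,"ty": 0.001,"tz": 0.004,"ax": 0,"ay": 0,"az": 0}

```text
t: 12.95
ee_pos: [0.5211, -0.1671, 0.1638]
ee_rot: [3.141, -0.0, -0.481]
force: [0.2, 0.1, 2.8]
opening: 0.002
```

arm_command:
  steps:
    - {"tx": 0,"ty": 0.001,"tz": 0.003,"ax": 0,"ay": 0,"az": 0}
    - {"tx": 0,"ty": 0.001,"tz": 0.003,"ax": 0,"ay": 0,"az": 0}
    - {"tx": 0,"ty": 0.001,"tz": 0.003,"ax": 0,"ay": 0,"az": 0}
    - {"tx": 0,"ty": 0,"tz": 0.002,"ax": 0,"ay": 0,"az": 0}
    - {"tx": 0,"ty": 0,"tz": 0.002,"ax": 0,"ay": 0,"az": 0}

```text
t: 13.58
ee_pos: [0.5195, -0.17, 0.151]
ee_rot: [3.141, 0.0, -0.481]
force: [-1.6, -1.9, 2.3]
opening: 0.006
```

```bash
python3 st.py
```

```text
13.575 case TCP [ 0.0023 -0.0499  0.1293] rot [ 3.141  0.    -0.481] F case [-0.56 -2.45  2.25] op 0.01 q [-0.46  0.11  1.82 -0.    1.21  0.02]
```

arm_command:
  steps:
    - {"tx": 0,"ty": 0,"tz": 0.001,"ax": 0,"ay": 0,"az": 0}
    - {"tx": 0,"ty": 0,"tz": 0.001,"ax": 0,"ay": 0,"az": 0}
    - {"tx": 0,"ty": 0,"tz": 0,"ax": 0,"ay": 0,"az": 0}

```text
t: 13.95
ee_pos: [0.5195, -0.17, 0.1508]
ee_rot: [3.14, 0.0, -0.481]
force: [-6.4, 0.1, 12.7]
opening: 0.005
```

```bash
python3 st.py
```

```text
13.95 case TCP [ 0.0023 -0.0499  0.1291] rot [ 3.14   0.    -0.481] F case [-5.73 -2.87 12.72] op 0.0 q [-0.46  0.11  1.82 -0.    1.21  0.02]
```

arm_command:
  steps:
    - {"tx": 0,"ty": 0,"tz": 0.001,"ax": 0,"ay": 0,"az": 0}
    - {"tx": 0,"ty": 0,"tz": 0.001,"ax": 0,"ay": 0,"az": 0}
    - {"tx": 0,"ty": 0,"tz": 0,"ax": 0,"ay": 0,"az": 0}

```text
t: 14.32
ee_pos: [0.5196, -0.17, 0.1507]
ee_rot: [3.14, -0.0, -0.481]
force: [-12.4, 2.8, 24.5]
opening: 0.007
```

```bash
python3 st.py
```

```text
14.325 case TCP [ 0.0024 -0.0499  0.129 ] rot [ 3.14  -0.    -0.481] F case [-12.29  -3.21  24.53] op 0.01 q [-0.46  0.11  1.82 -0.    1.21  0.02]
```

arm_command:
  steps:
    - {"tx": 0,"ty": 0,"tz": -0.01,"ax": 0,"ay": 0,"az": 0}
    - {"tx": 0,"ty": 0,"tz": -0.05,"ax": 0,"ay": 0,"az": 0}
    - {"tx": 0,"ty": 0,"tz": -0.05,"ax": 0,"ay": 0,"az": 0}
    - {"tx": 0,"ty": 0,"tz": -0.05,"ax": 0,"ay": 0,"az": 0}
    - {"tx": 0,"ty": 0,"tz": -0.04,"ax": 0,"ay": 0,"az": 0}

```text
t: 14.95
ee_pos: [0.5199, -0.1695, 0.3489]
ee_rot: [-3.141, -0.001, -0.481]
force: [0.5, -0.1, 0.2]
opening: 0.005
```

arm_command:
  steps:
    - {"tx": 0,"ty": 0.05,"tz": 0,"ax": 0,"ay": 0,"az": 0}
    - {"tx": 0,"ty": 0.05,"tz": 0,"ax": 0,"ay": 0,"az": 0}
    - {"tx": 0,"ty": 0.05,"tz": 0,"ax": 0,"ay": 0,"az": 0}
    - {"tx": 0,"ty": 0.05,"tz": 0,"ax": 0,"ay": 0,"az": 0}
    - {"tx": 0,"ty": 0,"tz": 0,"ax": 0,"ay": 0,"az": 0}

```text
t: 15.58
ee_pos: [0.4254, -0.3493, 0.3461]
ee_rot: [3.141, 0.002, -0.486]
force: [-0.2, 1.5, 0.0]
opening: 0.005
```

```bash
python3 st.py; python3 pic.py 8
```

```text
15.575 case TCP [ 0.001  -0.2524  0.3244] rot [ 3.141e+00  2.000e-03 -4.860e-01] F case [-0.84  1.21  0.01] op 0.01 q [-0.83 -0.01  1.57 -0.    1.58 -0.34]
```

View pics/side8.png

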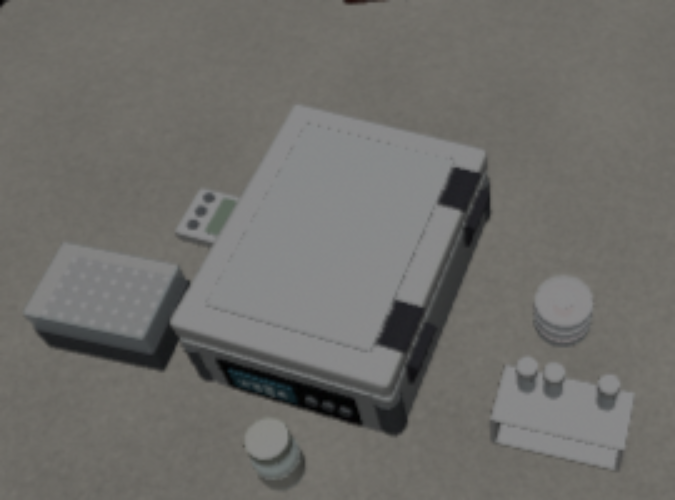

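View pics/top8.png

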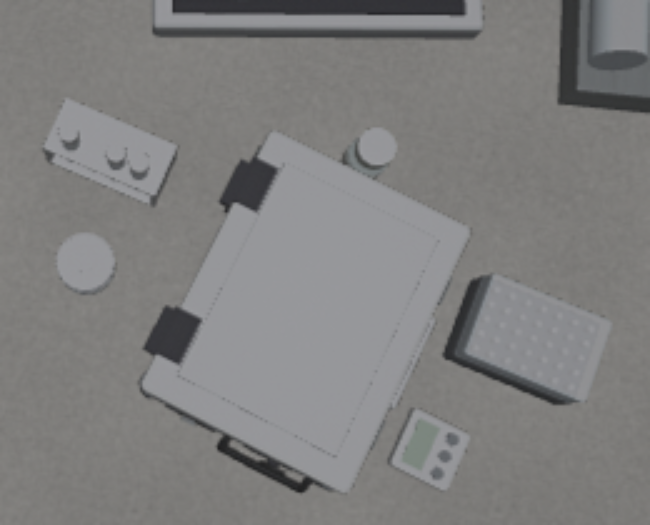

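The lid is shut with an even seam, hinges at (250,185) and (175,335) in the top crop. The bystanders stand where they were and the arm is clear, so I'm handing in.

```bash
python3 -c "
from bench import arm; print(arm.close_job())"
```

```text
the job is handed in; nothing more can be done
None
```

The incubator is closed: the inner cover lies flat over the dishes and the lid is fully shut on top of it. I handed the job in at about 15.6 s of the 61 s allowed; no verdict is reported.

- **Cover:** I pushed it over with the closed fingertips and pressed to its stop at about 17 N upward (19 N in all). The picture afterwards showed it flat, with all three dishes still in their wells under the window.
- **Lid:** I pushed it over from behind along its arc, moving more slowly near the end. The final press reached about 25 N upward (28 N in all, limit 60 N), and the lid had stopped moving.
- **Last pictures:** The lid sits shut with an even seam. The dish stack, bottle, timer, tip box and rack show no visible movement, and the arm is clear of everything.

Some checks were only partial or disagreed:

- **Stop height:** Both stops came about 2 mm higher than my pose estimate predicted. The cover's and lid's closed angles were not measured; I judged them from the hard stops and the pictures.
- **Lid contact:** When I first reached the lid, the force reading was near zero although the lid had moved. A picture confirmed it was being pushed.
- **Sideways force:** Both presses also gave about 9–13 N of unexplained sideways force.

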